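# Measure a clam: free, close and re-clamp the jaw of a measuring board

### The arm

A 6-joint arm with a two-finger parallel gripper is mounted at the origin on the work surface. World frame = base frame: x ahead of the robot, y to its left, z up, the work surface at z = 0. Lengths are in m, angles in rad, forces in N, time in s.
With the tool pointing down it reaches from about 0.3 to 0.875 m from the base axis. Payload 6.4 kg.
Tool frame: the origin (TCP) lies midway between the tips of the shut fingers; the grasp point (between the pads) lies 19 mm behind it; z points along the fingers, y is the line along which they close (so a half turn about z gives the same grasp; the last joint's range is limited). The gripper opens to 85 mm and grips with 20 to 120 N. Pads are 22 mm wide; open, the fingers measure 114 mm over their backs; the gripper's body (76 mm by 85 mm) begins 54 mm behind the grasp point. The pads swing forward as they close: fully open they stand 13 mm farther back than shut.
Start: joints at [-1.46, 0.181, 1.607, -0, 1.354, -0.206], TCP at [0.179, -0.546, 0.231] pointing down, gripper open.
Joint ranges: [-2.99, 2.99], [-0.89, 2.07], [0.3, 2.58], [-1.14, 4.28], [0, 2.63], [-3.12, 3.12]. Speed limits (rad/s): [2.57, 2.57, 3.01, 3.14, 3.14, 3.14].

### API

Orientations are given as a unit quaternion [w, x, y, z].
In Python, from bench import * gives the robot as it stands.
- The arm moves only by the tool play_rows, never from a script. Its argument "plan" is a list of rows, each a list of 3 entries, a list of its own where there are three numbers: the finger opening in mm, from 0 to 85.4, then the shift along the tool's x, y, z normalised to -1 to 1, where 1 is 40 cm, then the turn about the tool's z normalised to -1 to 1, where 1 is pi rad. A call has 1 to 10 rows; each row is the pose to reach, as a shift and turn from the pose commanded when the call began, along the tool's axes at that moment, turning the shorter way round; what a row does not reach only later rows make up. A row lasts 1/10 s, in which the tool goes at most 50 mm and 8.59 degrees, less where a joint would pass 70% of its speed; a pose out of reach is approached as far as the arm can. A call with a number of a shift or a turn outside -1 to 1 is refused whole. A call with a gripper value outside its range is refused whole. The fingers move at their own pace and stop on an object; the grip force is fixed at half the most. Time passes only in rows, so rows that repeat a pose let the fingers close. It gives the time, the measured TCP pose, the force, the opening and the grip force at its end, in the units of the state.
- get_obs(): the state, without advancing time (a new reading comes with each control period).
- camera(name): name is "side" or "top" or "wrist"; returns a dict with "image" (400x640x3 uint8, red, green, blue), "range_z" (400x640 float32, m along the optical axis (not along the pixel's ray), 0 where there is no reading), "intrinsics" (3x3 intrinsics, pixels), "rvec" (rotation vector, rad) and "tvec" (3), from world to camera coordinates, as OpenCV has them; the wrist camera has in their place "T_tool_cam" (4x4, takes a point from camera to tool coordinates, whose origin is the TCP and whose axes are the flange's). Camera axes: x right, y down, z forward; pixel columns grow to the right and rows downward; lengths in m; the calibration is good to about 2 mm. A picture is of the moment at which its call begins: read the wrist's pose just before it.
- hand_in(): hands the job in; it is judged then, once.
Trained networks look in a picture, given as the dict that the camera call returned (one of the last four; its "shot" number tells which), for a name from the list of things; names that differ only in an ending like _2 or _b are one class to them, and where a whole thing is asked for, a point or a joint stands for the part that bears it (a point fixed in the world has none). Each returns a list of dicts, best first, with "conf" (0 to 1); they miss things now and then, are a little off and sometimes report something else, mostly with a low value. They report only what shows in the picture. A call takes as long as a camera call. They do not tell look-alikes from the thing itself.
- search_frame(picture, label): "rect" ([centre column, centre row, width, height] in pixels, round what is visible of it).
- masks_of(picture, label): "mask" (400x640 bool, what is visible of it) and "rect" ([centre column, centre row, width, height] in pixels, round what is visible of it).
The state is a dict: "time_s": time; "q": joint angles; "dq": joint speeds; "joint_efforts": joint torques, N m; "eef_pos": TCP position; "eef_rot": TCP orientation; "wrist_force": force on the tool from outside, world axes, zero at the start; "torque": the same for the moment, N m; "opening": opening from 0.0 (shut) to 1.0 (fully open); "grasp_force": force on a finger pad.
Only numpy, scipy, OpenCV 4.12 (cv2) and the standard library are available. Lean on these libraries where they do the work, as an engineer would, in place of code of your own. Each camera call takes 0.05 s, during which the arm holds its last target. There are 200 camera calls.

### The job

Measure the clam on the measuring board: loosen the red clamp knob while the sliding jaw still stands where it is parked, slide the jaw up until the clam sits snugly between the jaw and the fixed end stop, then tighten the knob again until the clamp grips firmly, but do not force it. Do not press hard on the clam, and leave the dish, the jar and the slide box alone; let go of everything at the end.

Things in the scene. Friction and masses are not known exactly. Their poses are not given: they have to be found in the camera images.
- board: Fixed wooden measuring board 180 (x) by 360 (y) by 18 mm on the bench; origin: centre of its underside; z up. Aluminium end stop (x -85 to +20, top 48 mm above bench) with its face, looking to +y, at y = -130 mm. A steel rail, 30 mm above bench, runs along y at x = +55 under the carriage; its working part (y below +30 mm) is seated lower than the parking part by an unknown 0 to 3.5 mm.
- carriage: Blue carriage on the rail, 56 (x) by 50 (y) mm, top 56 mm above bench; slides only along the board's y (about 4 N drag when free), axes as the board's. Origin: on the board's top, under the knob's axis; parked at board y +55 to +85 mm. It carries the knob and an aluminium jaw plate, 10 mm thick, reaching 140 mm to -x over the board, 1 to 31 mm above it.
- jaw_face (a point): Point on the jaw's clamping face (the face looking to -y, at the stop), 85 mm to -x and 25 mm to -y of the carriage origin. Its board y minus (-130 mm) is the opening of the jaw.
- clamp_knob (a joint): Turn of the red knob, rad; grows clockwise from above = tighter. Zero means nothing; range -7 to 7. Starts clamped, 0.6 to 1.3 rad past its bite (shoe meets rail). Past the bite the shoe load grows by about 47 N per rad. Light to turn; stays where left: the torque felt at rest says little, a tug along the slide tells the bite. On the working rail the bite comes an unknown 0 to 2.3 rad later.
- knob_grip (a point): Grip point of the red wing knob, on its vertical axis, 92 mm above bench. The wing is a bar 44 mm long (this point's x), 12 mm thick (its y), from 70 to 101 mm above bench, over a round flange 38 mm across whose top is 70 mm above bench: fingers straddle the bar, tips above the flange. Holding the bar also moves the carriage.
- clamp_shoe: Small brass shoe at the foot of the clamp screw, hidden inside the carriage, pressing down on the rail; origin on the knob's axis. The clamped carriage resists sliding by about its load. Firm is a load over 30 N (0.7 rad past the bite), 1.3 rad past the bite is well tightened; over 100 N (2.1 rad past the bite) is forcing and marks the rail.
- clam: Round closed clam shell, brown, 70 mm in diameter, 24 mm thick, about 90 g, widest 10 to 14 mm above its underside. Origin: centre of its underside. It lies flat and loose on the board between the end stop and the jaw, up to 30 mm away from the stop; the jaw can push it there. More than 35 N of push cracks it.
- dish: Bystander: glass dish, 90 mm across, 18 mm tall, on the bench beyond the board. Origin: centre of its underside.
- jar: Bystander: amber specimen jar with a black cap, 60 mm across, 85 mm tall, on the bench off the board's +y end. Origin: centre of its underside.
- slide_box: Bystander: green slide box, 105 by 80 by 32 mm, on the bench off the board's -y end. Origin: centre of its underside.
Things that resemble listed ones, but are neither listed nor needed, are in the scene too. Leave any yellow look-alike of the clam alone.

How it is judged:
By the outcome, as a careful person would: the job done as asked, in the order asked, and still so for the second after the job is handed in, with the robot touching nothing.
It also fails if it takes over 58 s, if anything falls off the work surface, if the arm or the gripper's body presses on something with over 40 N, if the wrist force passes 120 N, or if a joint passes its speed limit or range.

## Working session

There is one attempt and no reset: what is moved stays moved. The work goes in short steps, Python scripts to look and compute and a tool call to move; the robot and the scene stay as the last step left them, time stands still between calls to the robot, and variables do not carry over. Pictures are saved under pics/ and viewed, at most 10 in all, crops included, and the job is handed in when it is done.

Besides the shell and the picture viewer there is one more tool, called as name([rows], argument=value, ...), one row to a line, values as JSON. play_rows: Moves the arm, as the interface text tells. Its arguments: {"type":"object","properties":{"plan":{"type":"array","items":{"type":"array"}}},"required":["plan"]}

```bash
mkdir -p pics
cat > h.py <<'E'
from bench import *
import numpy as np, cv2
from scipy.spatial.transform import Rotation as R
def pts(c, obs=None):
    z=c["range_z"]; K=c["intrinsics"]; v,u=np.mgrid[:400,:640]
    P=np.stack([(u-K[0,2])/K[0,0]*z,(v-K[1,2])/K[1,1]*z,z],-1)
    if "rvec" in c:
        M=cv2.Rodrigues(np.array(c["rvec"],float))[0]; W=(P-np.ravel(c["tvec"]))@M
    else:
        T=np.array(c["T_tool_cam"]); W=P@T[:3,:3].T+T[:3,3]
        q=obs["eef_rot"]; W=W@R.from_quat([q[1],q[2],q[3],q[0]]).as_matrix().T+obs["eef_pos"]
    W[z==0]=np.nan
    return W
def save(c,n,crop=None,s=1):
    im=c["image"][:,:,::-1]
    if crop: a,b,d,e=crop; im=im[b:e,a:d]
    cv2.imwrite("pics/"+n,cv2.resize(im,None,fx=s,fy=s,interpolation=cv2.INTER_CUBIC))
E
python3 - <<'E'
from h import *
o=get_obs(); print({k:np.round(v,3) for k,v in o.items()})
for n in ["top","side"]:
    c=camera(n); save(c,n+"1.png"); W=pts(c)
    for l in ["board","carriage","clamp_knob","clam","dish","jar","slide_box"]:
        for m in masks_of(c,l)[:3]:
            w=W[m["mask"]]; print(n,l,round(m["conf"],2),np.round(m["rect"]),np.round(np.nanmedian(w,0),3),np.round(np.nanpercentile(w,2,0),3),np.round(np.nanpercentile(w,98,0),3))
E
```

```text
{'time_s': np.float64(0.0), 'q': array([-1.46 ,  0.182,  1.608, -0.   ,  1.354, -0.206]), 'dq': array([-0.002, -0.001,  0.   ,  0.   , -0.   , -0.002]), 'joint_efforts': array([ 1.0000e-03, -4.4487e+01, -3.5133e+01, -0.0000e+00,  9.0000e-03,
        0.0000e+00]), 'eef_pos': array([ 0.179, -0.546,  0.23 ]), 'eef_rot': array([-0.001,  0.987,  0.158,  0.   ]), 'wrist_force': array([ 0.145, -0.334,  0.049]), 'torque': array([ 0.009, -0.044, -0.009]), 'grasp_force': np.float64(0.0), 'opening': np.float64(1.003)}
top board 0.56 [339. 188. 142.  94.] [ 0.466 -0.059  0.018] [ 0.357 -0.251  0.012] [0.581 0.098 0.069]
top carriage 0.68 [319. 179.  19.  64.] [ 0.528 -0.026  0.056] [ 0.416 -0.053  0.033] [ 0.57  -0.003  0.103]
top clamp_knob 0.67 [320. 156.  16.  14.] [ 0.54  -0.029  0.082] [ 0.523 -0.044  0.064] [ 0.558 -0.011  0.104]
top clam 0.91 [362. 204.  18.  24.] [ 0.425 -0.138  0.038] [ 0.395 -0.169  0.03 ] [ 0.456 -0.108  0.045]
top clam 0.85 [427. 290.  24.  24.] [ 0.183 -0.315  0.019] [ 0.151 -0.348  0.011] [ 0.213 -0.286  0.027]
top dish 0.68 [369. 125.  33.  30.] [ 0.643 -0.166  0.
[... 705 characters left out ...]
0.516 -0.018  0.046] [ 0.405 -0.043  0.018] [0.571 0.002 0.099]
side clamp_knob 0.71 [302. 188.  12.  24.] [ 0.541 -0.021  0.079] [ 0.521 -0.173 -0.002] [ 0.609 -0.01   0.101]
side clam 0.83 [354. 190.  22.  14.] [ 0.421 -0.128  0.036] [ 0.393 -0.167  0.026] [ 0.452 -0.106  0.042]
side clam 0.69 [444. 175.  18.  10.] [ 0.182 -0.304  0.018] [ 0.152 -0.338  0.008] [ 0.211 -0.284  0.023]
side dish 0.53 [285. 180.  30.  14.] [ 0.644 -0.176  0.009] [ 0.604 -0.206  0.001] [ 0.678 -0.124  0.017]
side jar 0.97 [278. 257.  29.  41.] [0.517 0.202 0.059] [0.497 0.165 0.006] [0.548 0.215 0.085]
side slide_box 0.74 [353. 190.  27.  17.] [ 0.422 -0.127  0.036] [ 0.393 -0.166  0.025] [ 0.455 -0.106  0.042]
```

View pics/top1.png

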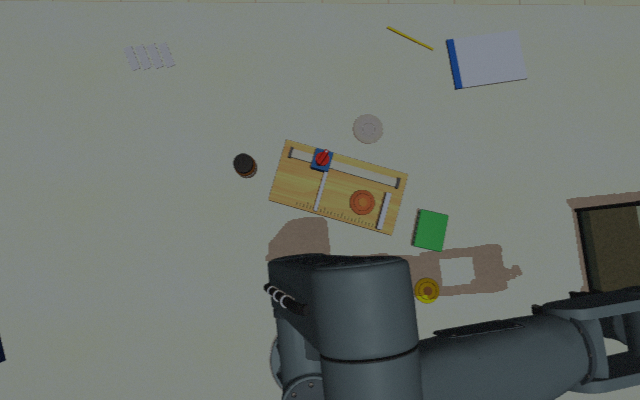

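View pics/side1.png

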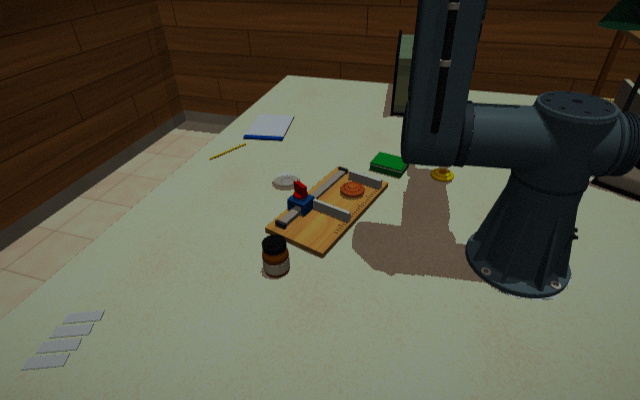

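The brown clam at top px (362,204), on the board, fits the description. The yellow one at (427,290) on the bench is the look-alike. The knob is at (320,156) and the carriage at (319,179). I'll move over the board for a closer look.

play_rows([
  [85,[0.87,-0.66,-0.05],0],
  [85,[0.87,-0.66,-0.05],0],
  [85,[0.87,-0.66,-0.05],0],
  [85,[0.87,-0.66,-0.05],0],
  [85,[0.87,-0.66,-0.05],0],
  [85,[0.87,-0.66,-0.05],0],
  [85,[0.87,-0.66,-0.05],0],
  [85,[0.87,-0.66,-0.05],0],
  [85,[0.87,-0.66,-0.05],0],
  [85,[0.87,-0.66,-0.05],0],
])

```text
time_s: 1.8
eef_pos: [0.4296, -0.1835, 0.2518]
eef_rot: [-0.0, 0.987, 0.161, 0.001]
wrist_force: [-0.3, -1.2, 0.2]
opening: 0.992
grasp_force: 0.0
```

Run:
```python
from h import *
o=get_obs(); print(o["eef_pos"],o["eef_rot"],o["time_s"])
c=camera("wrist"); save(c,"w1.png"); W=pts(c,o); print(np.round(c["T_tool_cam"],3))
for l in ["board","carriage","clamp_knob","clam"]:
    for m in masks_of(c,l)[:2]:
        w=W[m["mask"]]; print(l,round(m["conf"],2),np.round(m["rect"]),np.round(np.nanmedian(w,0),3),np.round(np.nanpercentile(w,2,0),3),np.round(np.nanpercentile(w,98,0),3))
```

```text
[ 0.42955602 -0.18351745  0.25184705] [-1.18723657e-04  9.87035464e-01  1.60500064e-01  8.41053391e-04] 1.8
[[ 0.    -0.961 -0.277  0.071]
 [ 1.     0.    -0.     0.   ]
 [ 0.    -0.277  0.961 -0.144]
 [ 0.     0.     0.     1.   ]]
board 0.87 [239. 125. 350. 249.] [ 0.471 -0.057  0.019] [ 0.363 -0.25   0.017] [0.555 0.097 0.088]
carriage 0.7 [203.  77.  90. 152.] [ 0.524 -0.035  0.056] [ 0.409 -0.06   0.023] [ 0.561 -0.011  0.103]
clamp_knob 0.97 [192.  19.  57.  36.] [ 0.536 -0.034  0.086] [ 0.523 -0.048  0.069] [ 0.553 -0.019  0.103]
clam 0.65 [285. 166.  62.  68.] [ 0.429 -0.142  0.039] [ 0.396 -0.173  0.02 ] [ 0.458 -0.111  0.044]
clam 0.62 [355. 347.  39.  17.] [ 0.212 -0.307  0.017] [ 0.194 -0.333  0.011] [ 0.217 -0.288  0.021]
```

View pics/w1.png

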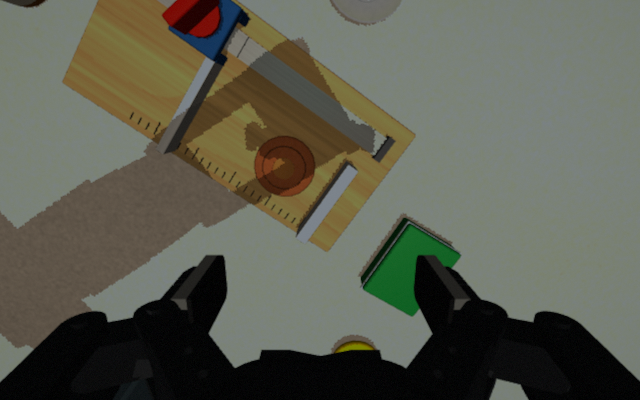

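The wrist view shows the brown clam at (285,166) between the jaw (190,105) and the stop (328,200). The knob is at (192,19), cut off at the top edge, so I'll move over it.

play_rows([
  [85,[0.24,-0.21,0.0],0],
  [85,[0.24,-0.21,0.0],0],
  [85,[0.24,-0.21,0],0],
  [85,[0.24,-0.21,0],0],
])

```text
time_s: 2.45
eef_pos: [0.4934, -0.0761, 0.2511]
eef_rot: [-0.0, 0.987, 0.158, 0.0]
wrist_force: [-0.8, -0.5, -0.4]
opening: 0.991
grasp_force: 0.0
```

Run:
```python
from h import *
o=get_obs(); print(o["eef_pos"],o["eef_rot"],o["time_s"])
c=camera("wrist"); W=pts(c,o)
def rect(P,n):
    (a,b),(w,h),t=cv2.minAreaRect((P[:,:2]*1000).astype(np.float32)); print(n,len(P),np.round([a,b,w,h,t],1))
m=masks_of(c,"board")[0]["mask"]; z=W[...,2]
b=W[m&(abs(z-.018)<.004)]; rect(b,"board")
k=masks_of(c,"clamp_knob")[0]; print(k["rect"]); 
im=c["image"].astype(int); red=(im[...,0]>1.6*im[...,2])&(im[...,0]>1.6*im[...,1])
km=k["mask"]; wz=W[km]; print(np.nanpercentile(wz[:,2],[5,50,95]))
wing=W[km&(z>.093)]; rect(wing,"wing"); print(np.median(wing,0)); 
cm=masks_of(c,"carriage")[0]["mask"]
X0,Y0=np.nanmedian(wing,0)[:2]
near=np.hypot(W[...,0]-X0,W[...,1]-Y0)<.16
bl=(im[...,2]>1.5*im[...,0])&(abs(z-.056)<.006)&near; rect(W[bl],"blue top")
jaw=near&(abs(z-.049)<.004)&~bl&cm; rect(W[jaw],"jaw top")
cl=masks_of(c,"clam")[0]; 
C=W[cl["mask"]]; rect(C[C[:,2]>.026],"clam")
st=np.isfinite(z)&(abs(z-.048)<.003)&(W[...,1]<-.13)&(W[...,0]>.33)&~cl["mask"]&(np.hypot(W[...,0]-.43,W[...,1]+.17)<.12); rect(W[st],"stop")
x,y,w,h=k["rect"]; s=[max(0,int(x-110)),max(0,int(y-80)),int(x+110),int(y+80)]; save(c,"w2.png",s,3.5); print(s)
```

```text
[ 0.49340013 -0.07613764  0.25112933] [-4.02827329e-04  9.87364519e-01  1.58464920e-01  1.16663538e-04] 2.45
board 30145 [471.1 -77.  360.7 180.2  73.8]
[287.4, 122.3, 48.5, 39.3]
[0.07003193 0.09839621 0.10297436]
wing 678 [542.2 -30.   12.1  44.1  56. ]
[ 0.54275187 -0.03049749  0.1018927 ]
blue top 1213 [542.6 -29.6  48.8  54.5  73.7]
jaw top 857 [455.8 -25.7   9.9 110.8  73.8]
clam 2373 [ 427.3 -141.7   68.1   68.    73.9]
stop 997 [ 401.7 -199.6   15.3  105.1   73.6]
[177, 42, 397, 202]
```

View pics/w2.png

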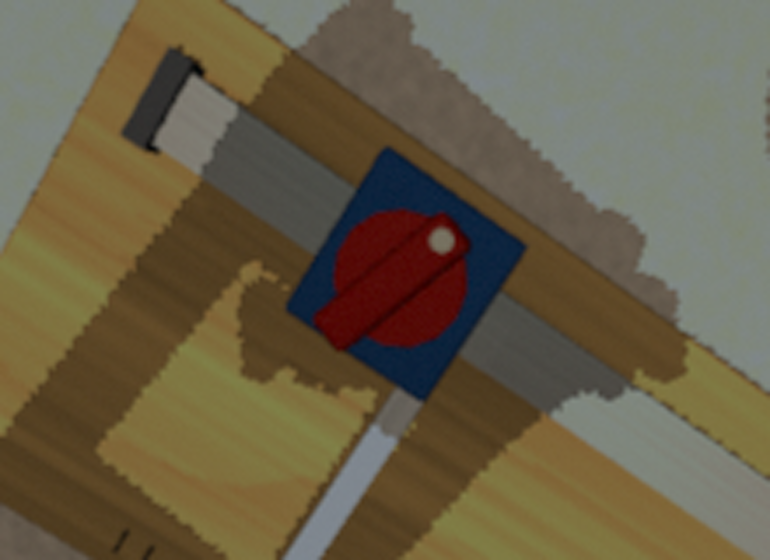

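The wing is 44x12 mm with its long axis at -34° in the world, at (0.5425,-0.030). The board yaw is -16.2° and its centre is (0.471,-0.077). That puts the carriage at board y ≈ +65 mm and the clam at board (-24,-74), which calls for about 100 mm of slide. Next I turn to straddle the bar.

play_rows([
  [85,[0.152,-0.071,0.1],0.29],
  [85,[0.152,-0.071,0.15],0.29],
  [85,[0.152,-0.071,0.2],0.29],
  [85,[0.152,-0.071,0.25],0.29],
  [85,[0.152,-0.071,0.25],0.29],
  [85,[0.152,-0.071,0.25],0.29],
  [85,[0.152,-0.071,0.25],0.29],
  [85,[0.152,-0.071,0.25],0.29],
])

```text
time_s: 3.5
eef_pos: [0.5415, -0.0325, 0.1514]
eef_rot: [0.0, 0.956, -0.292, 0.0]
wrist_force: [0.3, -0.7, 0.1]
opening: 0.994
grasp_force: 0.0
```

```bash
cat >> h.py <<'E'
Bx=np.array([.960,-.279]);By=np.array([.279,.960]);B0=np.array([.471,-.077])
def st():
    o=get_obs(); q=o["eef_rot"]; M=R.from_quat([q[1],q[2],q[3],q[0]]).as_matrix()
    d=o["eef_pos"][:2]-B0; f=o["wrist_force"]
    print("t",round(float(o["time_s"]),2),"q6",round(float(o["q"][5]),3),"ytool",round(float(np.degrees(np.arctan2(M[1,1],M[0,1]))),1),"board mm",np.round([d@Bx*1000,d@By*1000,o["eef_pos"][2]*1000],1),"F board",np.round([f[:2]@Bx,f[:2]@By,f[2]],1),"Tz",round(float(o["torque"][2]),2),"grip",round(float(o["grasp_force"]),1),round(float(o["opening"]),3))
    # tool-axis shift (units of 0.4 m) for +1 mm along board y
    print("tool units per mm board y:",np.round((M[:2,:2].T@By)/400,5),"board x:",np.round((M[:2,:2].T@Bx)/400,5))
E
python3 -c "
from h import *
st();print(np.round(get_obs()['q'],2))"
```

```text
t 3.5 q6 1.885 ytool -124.0 board mm [ 55.2  62.4 151.4] F board [ 0.5 -0.6  0.1] Tz -0.04 grip 0.0 0.994
tool units per mm board y: [-0.00076 -0.00238] board x: [ 0.00238 -0.00076]
[-0.28  0.2   1.76 -0.    1.18  1.88]
```

play_rows([
  [85,[-0.002,-0.006,0.1],0],
  [85,[-0.002,-0.006,0.188],0],
  [85,[-0.002,-0.006,0.188],0],
  [85,[-0.002,-0.006,0.188],0],
])

```text
time_s: 3.9
eef_pos: [0.5421, -0.0293, 0.0764]
eef_rot: [0.0, 0.956, -0.292, -0.001]
wrist_force: [-0.2, 0.3, 0.3]
opening: 0.998
grasp_force: 0.0
```

```bash
python3 -c "
from h import *
st()
o=get_obs();c=camera('wrist');save(c,'w3.png',[160,100,480,400],2)"
```

```text
t 3.9 q6 1.891 ytool -124.0 board mm [54.9 65.6 76.4] F board [-0.3  0.2  0.3] Tz 0.01 grip 0.0 0.998
tool units per mm board y: [-0.00076 -0.00238] board x: [ 0.00238 -0.00076]
```

View pics/w3.png

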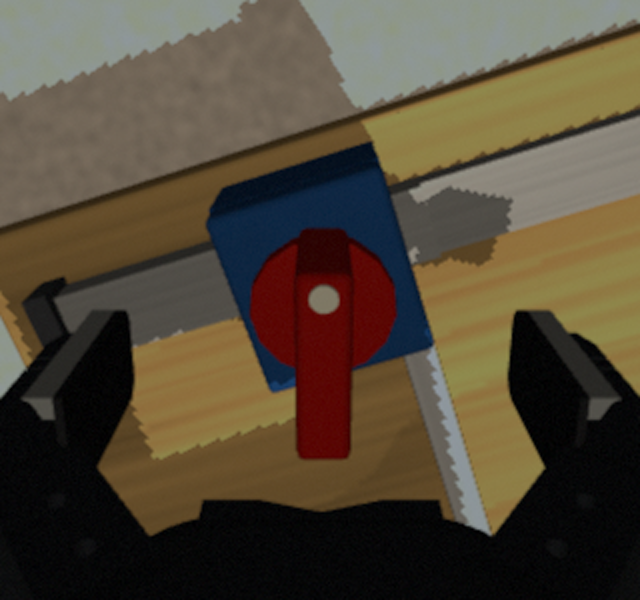

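The red bar (crop px 325,340) stands vertical and centred between the fingers at (80,350) and (565,350), well aligned. I'll close on it.

play_rows([
  [40,[0,0,0],0],
  [20,[0,0,0],0],
  [8,[0,0,0],0],
  [8,[0,0,0],0],
  [8,[0,0,0],0],
  [8,[0,0,0],0],
  [8,[0,0,0],0],
  [8,[0,0,0],0],
])

```text
time_s: 4.75
eef_pos: [0.542, -0.0296, 0.0766]
eef_rot: [0.001, 0.956, -0.293, -0.0]
wrist_force: [-4.1, -2.3, 5.1]
opening: 0.13
grasp_force: 58.8
```

```bash
python3 -c "
from h import *
st()"
```

```text
t 4.75 q6 1.893 ytool -124.0 board mm [54.9 65.3 76.6] F board [-3.3 -3.4  5.1] Tz 0.01 grip 58.8 0.13
tool units per mm board y: [-0.00077 -0.00238] board x: [ 0.00238 -0.00077]
```

play_rows([
  [8,[0,0,0],-0.4],
  [8,[0,0,0],-0.4],
  [8,[0,0,0],-0.4],
  [8,[0,0,0],-0.4],
  [8,[0,0,0],-0.4],
  [8,[0,0,0],-0.4],
  [8,[0,0,0],-0.4],
  [8,[0,0,0],-0.4],
  [8,[0,0,0],-0.4],
  [8,[0,0,0],-0.4],
])

```text
time_s: 5.75
eef_pos: [0.542, -0.0296, 0.0763]
eef_rot: [0.0, 0.946, 0.325, -0.0]
wrist_force: [-3.5, -3.7, 3.9]
opening: 0.125
grasp_force: 58.6
```

play_rows([
  [8,[0,0,0],-0.1],
  [8,[0,0,0],-0.13],
  [8,[0,0,0],-0.13],
  [8,[0,0,0],-0.13],
  [8,[0,0,0],-0.13],
  [8,[0,0,0],-0.13],
])

```text
time_s: 6.35
eef_pos: [0.5421, -0.0292, 0.0763]
eef_rot: [0.0, 0.861, 0.509, -0.0]
wrist_force: [-3.6, -2.7, 4.2]
opening: 0.127
grasp_force: 58.8
```

```bash
python3 -c "
from h import *
st()"
```

```text
t 6.35 q6 0.231 ytool -28.8 board mm [54.9 65.8 76.3] F board [-2.7 -3.6  4.2] Tz -0.06 grip 58.8 0.127
tool units per mm board y: [ 0.00244 -0.00055] board x: [0.00055 0.00244]
```

play_rows([
  [8,[-0.0244,0.0055,0],0],
  [8,[-0.0488,0.011,0],0],
  [8,[-0.0732,0.0165,0],0],
  [8,[-0.0976,0.022,0],0],
  [8,[-0.122,0.0275,0],0],
])

```text
time_s: 6.85
eef_pos: [0.5284, -0.0763, 0.0763]
eef_rot: [-0.001, 0.861, 0.509, 0.001]
wrist_force: [-1.9, 5.2, 5.8]
opening: 0.129
grasp_force: 59.0
```

```bash
python3 -c "
from h import *
st()"
```

```text
t 6.85 q6 0.134 ytool -28.8 board mm [54.9 16.7 76.3] F board [-3.2  4.4  5.8] Tz 0.01 grip 59.0 0.129
tool units per mm board y: [ 0.00244 -0.00054] board x: [0.00054 0.00244]
```

play_rows([
  [8,[0,0,0],0],
  [8,[0,0,0],0],
])

```text
time_s: 7.05
eef_pos: [0.5281, -0.0776, 0.0763]
eef_rot: [-0.0, 0.861, 0.509, -0.0]
wrist_force: [-4.2, -2.0, 6.7]
opening: 0.126
grasp_force: 59.0
```

```bash
python3 -c "
from h import *
st();c=camera('side');save(c,'s2.png',[240,130,440,270],3.5)"
```

```text
t 7.05 q6 0.134 ytool -28.8 board mm [54.9 15.3 76.3] F board [-3.5 -3.1  6.7] Tz -0.02 grip 59.0 0.126
tool units per mm board y: [ 0.00244 -0.00054] board x: [0.00054 0.00244]
```

View pics/s2.png

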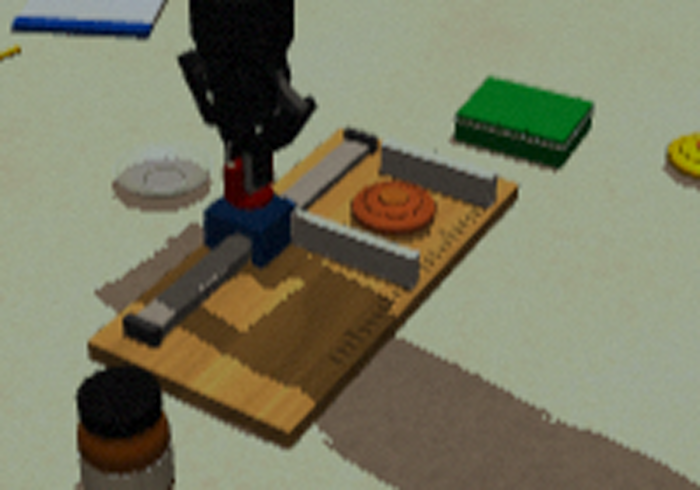

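It slides freely and now stands at board y +15, with the clam still clear. I'll regrip half a turn back for a full tightening range.

play_rows([
  [8,[0,0,0],0.095],
  [8,[0,0,0],0.095],
  [8,[0,0,0],0.095],
  [40,[0,0,0],0.095],
  [85,[0,0,0],0.095],
  [85,[0,0,0],0.095],
  [85,[0,0,0],0.095],
  [85,[0,0,0],0.095],
])

```text
time_s: 7.9
eef_pos: [0.5286, -0.077, 0.076]
eef_rot: [-0.0, 0.926, 0.377, 0.0]
wrist_force: [-0.6, -1.0, 0.6]
opening: 0.956
grasp_force: 0.0
```

play_rows([
  [85,[0,0,0],-0.45],
  [85,[0,0,0],-0.45],
  [85,[0,0,0],-0.45],
  [85,[0,0,0],-0.45],
  [85,[0,0,0],-0.45],
  [85,[0,0,0],-0.45],
  [85,[0,0,0],-0.45],
  [85,[0,0,0],-0.45],
  [85,[0,0,0],-0.45],
  [85,[0,0,0],-0.45],
])

```text
time_s: 8.9
eef_pos: [0.5286, -0.0771, 0.0761]
eef_rot: [0.0, 0.458, 0.889, 0.0]
wrist_force: [0.0, 0.2, -0.6]
opening: 0.998
grasp_force: 0.0
```

play_rows([
  [85,[0,0,0],-0.4],
  [85,[0,0,0],-0.4],
  [85,[0,0,0],-0.4],
  [85,[0,0,0],-0.4],
  [85,[0,0,0],-0.4],
  [85,[0,0,0],-0.4],
  [85,[0,0,0],-0.4],
  [85,[0,0,0],-0.4],
  [85,[0,0,0],-0.4],
  [85,[0,0,0],-0.4],
])

```text
time_s: 9.9
eef_pos: [0.5285, -0.0771, 0.0761]
eef_rot: [0.0, -0.15, 0.989, 0.0]
wrist_force: [0.3, -0.3, 0.2]
opening: 0.998
grasp_force: 0.0
```

play_rows([
  [85,[0,0,0],-0.1],
  [85,[0,0,0],-0.15],
  [85,[0,0,0],-0.15],
  [85,[0,0,0],-0.15],
  [85,[0,0,0],-0.15],
  [85,[0,0,0],-0.15],
])

```text
time_s: 10.5
eef_pos: [0.5285, -0.0771, 0.0761]
eef_rot: [0.0, -0.375, 0.927, -0.0]
wrist_force: [0.1, -0.4, -0.1]
opening: 0.997
grasp_force: 0.0
```

```bash
python3 -c "
from h import *
st()"
```

```text
t 10.5 q6 -2.707 ytool 134.1 board mm [55.3 15.9 76.1] F board [ 0.2 -0.4 -0.1] Tz -0.03 grip 0.0 0.997
tool units per mm board y: [-0.00217  0.00124] board x: [-0.00124 -0.00217]
```

play_rows([
  [40,[0,0,0],0],
  [8,[0,0,0],0],
  [8,[0,0,0],0],
  [8,[0,0,0],0],
  [8,[0,0,0],0],
  [8,[0,0,0],0],
  [8,[0,0,0],0],
  [8,[0.0043,-0.0025,0],0],
  [8,[0.0087,-0.005,0],0],
  [8,[0.013,-0.0074,0],0],
])

```text
time_s: 11.5
eef_pos: [0.5269, -0.0827, 0.0762]
eef_rot: [0.0, -0.377, 0.926, 0.0]
wrist_force: [0.2, 3.9, 3.4]
opening: 0.132
grasp_force: 58.9
```

```bash
python3 -c "
from h import *
st()"
```

```text
t 11.5 q6 -2.722 ytool 134.3 board mm [55.3 10.2 76.2] F board [-0.9  3.8  3.4] Tz 0.04 grip 58.9 0.132
tool units per mm board y: [-0.00217  0.00123] board x: [-0.00123 -0.00217]
```

play_rows([
  [8,[0,0,0],0.045],
  [8,[0,0,0],0.09],
  [8,[0,0,0],0.127],
  [8,[0,0,0],0.127],
  [8,[-0.0043,0.0025,0],0.127],
  [8,[-0.0087,0.005,0],0.127],
  [8,[-0.013,0.0074,0],0.127],
])

```text
time_s: 12.2
eef_pos: [0.5285, -0.0778, 0.0762]
eef_rot: [-0.0, -0.186, 0.983, -0.001]
wrist_force: [-2.1, -3.6, 2.9]
opening: 0.128
grasp_force: 59.0
```

```bash
python3 -c "
from h import *
st()"
```

```text
t 12.2 q6 -2.313 ytool 111.5 board mm [55.5 15.3 76.2] F board [-1.  -4.1  2.9] Tz 0.02 grip 59.0 0.128
tool units per mm board y: [-0.00153  0.00198] board x: [-0.00198 -0.00153]
```

play_rows([
  [8,[0,0,0],0.045],
  [8,[0,0,0],0.09],
  [8,[0,0,0],0.127],
  [8,[0,0,0],0.127],
  [8,[0.0031,-0.004,0],0.127],
  [8,[0.0061,-0.0079,0],0.127],
  [8,[0.0092,-0.0119,0],0.127],
])

```text
time_s: 12.9
eef_pos: [0.5273, -0.0823, 0.0762]
eef_rot: [0.001, 0.012, 1.0, 0.0]
wrist_force: [2.1, 3.7, 2.8]
opening: 0.13
grasp_force: 59.0
```

```bash
python3 -c "
from h import *
st()"
```

```text
t 12.9 q6 -1.926 ytool 88.6 board mm [55.5 10.6 76.2] F board [1.  4.1 2.8] Tz 0.04 grip 59.0 0.13
tool units per mm board y: [-0.00064  0.00242] board x: [-0.00242 -0.00064]
```

Still free. Another 0.4 rad, tugging +y.

play_rows([
  [8,[0,0,0],0.045],
  [8,[0,0,0],0.09],
  [8,[0,0,0],0.127],
  [8,[0,0,0],0.127],
  [8,[-0.0013,0.0048,0],0.127],
  [8,[-0.0026,0.0097,0],0.127],
  [8,[-0.0038,0.0145,0],0.127],
])

```text
time_s: 13.6
eef_pos: [0.5286, -0.0778, 0.0762]
eef_rot: [0.0, 0.21, 0.978, -0.001]
wrist_force: [0.7, -4.9, 2.9]
opening: 0.126
grasp_force: 59.0
```

```bash
python3 -c "
from h import *
st()"
```

```text
t 13.6 q6 -1.515 ytool 65.8 board mm [55.5 15.3 76.2] F board [ 2.  -4.6  2.9] Tz 0.04 grip 59.0 0.126
tool units per mm board y: [0.00035 0.00247] board x: [-0.00247  0.00035]
```

play_rows([
  [8,[0,0,0],0.045],
  [8,[0,0,0],0.09],
  [8,[0,0,0],0.127],
  [8,[0,0,0],0.127],
  [8,[-0.0007,-0.0049,0],0.127],
  [8,[-0.0014,-0.0099,0],0.127],
  [8,[-0.0021,-0.0148,0],0.127],
])

```text
time_s: 14.3
eef_pos: [0.5272, -0.0823, 0.0763]
eef_rot: [0.0, 0.399, 0.917, 0.001]
wrist_force: [3.5, 3.5, 3.0]
opening: 0.125
grasp_force: 59.2
```

```bash
python3 -c "
from h import *
st()"
```

```text
t 14.3 q6 -1.128 ytool 42.9 board mm [55.4 10.6 76.3] F board [2.4 4.4 3. ] Tz 0.06 grip 59.2 0.125
tool units per mm board y: [0.00128 0.00215] board x: [-0.00215  0.00128]
```

play_rows([
  [8,[0,0,0],0.045],
  [8,[0,0,0],0.09],
  [8,[0,0,0],0.127],
  [8,[0,0,0],0.127],
  [8,[0.0026,0.0043,0],0.127],
  [8,[0.0051,0.0086,0],0.127],
  [8,[0.0077,0.0129,0],0.127],
])

```text
time_s: 15.0
eef_pos: [0.5283, -0.0781, 0.0762]
eef_rot: [0.0, 0.573, 0.82, -0.001]
wrist_force: [-0.3, -4.6, 5.6]
opening: 0.131
grasp_force: 59.4
```

```bash
python3 -c "
from h import *
st()"
```

```text
t 15.0 q6 -0.718 ytool 20.1 board mm [55.3 14.9 76.2] F board [ 1.1 -4.5  5.6] Tz 0.0 grip 59.4 0.131
tool units per mm board y: [0.00201 0.00148] board x: [-0.00148  0.00201]
```

play_rows([
  [8,[0,0,0],0.045],
  [8,[0,0,0],0.09],
  [8,[0,0,0],0.127],
  [8,[0,0,0],0.127],
  [8,[-0.004,-0.003,0],0.127],
  [8,[-0.008,-0.0059,0],0.127],
  [8,[-0.0121,-0.0089,0],0.127],
])

```text
time_s: 15.7
eef_pos: [0.5268, -0.0821, 0.0762]
eef_rot: [-0.0, 0.724, 0.69, 0.0]
wrist_force: [1.7, 4.1, 6.4]
opening: 0.131
grasp_force: 59.5
```

```bash
python3 -c "
from h import *
st()"
```

```text
t 15.7 q6 -0.331 ytool -2.7 board mm [55.  10.7 76.2] F board [0.5 4.4 6.4] Tz -0.02 grip 59.5 0.131
tool units per mm board y: [0.00243 0.00058] board x: [-0.00058  0.00243]
```

play_rows([
  [8,[0,0,0],0.045],
  [8,[0,0,0],0.09],
  [8,[0,0,0],0.127],
  [8,[0,0,0],0.127],
  [8,[0.0049,0.0012,0],0.127],
  [8,[0.0097,0.0023,0],0.127],
  [8,[0.0146,0.0035,0],0.127],
])

```text
time_s: 16.4
eef_pos: [0.5273, -0.0796, 0.0763]
eef_rot: [0.001, 0.846, 0.533, -0.002]
wrist_force: [-4.8, -11.2, 8.6]
opening: 0.13
grasp_force: 59.8
```

```bash
python3 -c "
from h import *
st()"
```

```text
t 16.4 q6 0.08 ytool -25.6 board mm [54.8 13.2 76.3] F board [ -1.4 -12.1   8.6] Tz 0.09 grip 59.8 0.13
tool units per mm board y: [ 0.00247 -0.00041] board x: [0.00041 0.00247]
```

play_rows([
  [8,[0.0049,-0.0008,0],0],
  [8,[0.0099,-0.0016,0],0],
  [8,[0.0148,-0.0024,0],0],
])

```text
time_s: 16.7
eef_pos: [0.529, -0.074, 0.0763]
eef_rot: [0.001, 0.846, 0.533, -0.002]
wrist_force: [-6.4, -12.0, 7.4]
opening: 0.125
grasp_force: 59.8
```

```bash
python3 -c "
from h import *
st()"
```

```text
t 16.7 q6 0.091 ytool -25.6 board mm [54.8 19.  76.3] F board [ -2.8 -13.3   7.4] Tz 0.08 grip 59.8 0.125
tool units per mm board y: [ 0.00247 -0.00041] board x: [0.00041 0.00247]
```

The drag plateau of 13.3 N against 4.4 N free puts it about 0.19 rad past the bite, so the bite is near tool-y angle -15°. I'll back off 0.5 rad and slide towards the clam.

play_rows([
  [8,[0.0148,-0.0024,0],-0.045],
  [8,[0.0148,-0.0024,0],-0.09],
  [8,[0.0148,-0.0024,0],-0.135],
  [8,[0.0148,-0.0024,0],-0.16],
  [8,[-0.005,0.0008,0],-0.16],
  [8,[-0.025,0.004,0],-0.16],
  [8,[-0.045,0.0074,0],-0.16],
  [8,[-0.065,0.0107,0],-0.16],
  [8,[-0.085,0.014,0],-0.16],
  [8,[-0.095,0.0156,0],-0.16],
])

```text
time_s: 17.7
eef_pos: [0.5193, -0.1081, 0.0762]
eef_rot: [-0.0, 0.687, 0.726, 0.0]
wrist_force: [1.8, 4.3, 5.4]
opening: 0.125
grasp_force: 59.5
```

```bash
python3 -c "
from h import *
st()"
```

```text
t 17.7 q6 -0.486 ytool 3.2 board mm [ 55.  -16.4  76.2] F board [0.5 4.6 5.4] Tz 0.03 grip 59.5 0.125
tool units per mm board y: [0.00236 0.00083] board x: [-0.00083  0.00236]
```

play_rows([
  [8,[-0.0071,-0.0025,0],0],
  [8,[-0.0142,-0.005,0],0],
  [8,[-0.0212,-0.0075,0],0],
  [8,[-0.0283,-0.01,0],0],
  [8,[-0.0307,-0.0108,0],0],
])

```text
time_s: 18.2
eef_pos: [0.5158, -0.1202, 0.0762]
eef_rot: [-0.0, 0.687, 0.727, 0.001]
wrist_force: [3.4, 4.7, 5.9]
opening: 0.127
grasp_force: 59.4
```

Run:
```python
from h import *
st()
c=camera('top');W=pts(c);m=masks_of(c,'clam')
for k in m[:2]:
    w=W[k['mask']]; w=w[w[:,2]>.022]; (a,b),r,t=cv2.minAreaRect((w[:,:2]*1000).astype(np.float32)); d=np.array([a,b])/1000-B0; print(k['conf'],k['rect'],np.round([d@Bx,d@By],4),r)
```

```text
t 18.2 q6 -0.511 ytool 3.2 board mm [ 55.  -29.   76.2] F board [2.  5.4 5.9] Tz 0.05 grip 59.4 0.127
tool units per mm board y: [0.00236 0.00083] board x: [-0.00083  0.00236]
0.77 [426.0, 291.6, 27.3, 23.4] [-0.2094 -0.3092] (50.31670379638672, 48.52812576293945)
```

play_rows([
  [8,[-0.0024,-0.0008,0],0],
  [8,[-0.0047,-0.0017,0],0],
  [8,[-0.0071,-0.0025,0],0],
])

```text
time_s: 18.6
eef_pos: [0.515, -0.1228, 0.0762]
eef_rot: [-0.0, 0.687, 0.727, 0.001]
wrist_force: [3.7, 4.5, 6.2]
opening: 0.131
grasp_force: 59.5
```

```bash
python3 -c "
from h import *
st()"
```

```text
t 18.6 q6 -0.516 ytool 3.2 board mm [ 55.  -31.7  76.2] F board [2.3 5.3 6.2] Tz -0.02 grip 59.5 0.131
tool units per mm board y: [0.00236 0.00083] board x: [-0.00083  0.00236]
```

play_rows([
  [8,[-0.0024,-0.0008,0],0],
  [8,[-0.0047,-0.0017,0],0],
])

```text
time_s: 18.8
eef_pos: [0.5145, -0.1247, 0.0762]
eef_rot: [-0.0, 0.687, 0.727, 0.001]
wrist_force: [3.2, 4.0, 5.1]
opening: 0.127
grasp_force: 59.5
```

```bash
python3 -c "
from h import *
st()"
```

```text
t 18.8 q6 -0.52 ytool 3.2 board mm [ 55.  -33.7  76.2] F board [1.9 4.7 5.1] Tz -0.01 grip 59.5 0.127
tool units per mm board y: [0.00236 0.00083] board x: [-0.00083  0.00236]
```

Still no contact with the stop. Creeping 0.8 mm at a time.

play_rows([
  [8,[-0.0019,-0.0007,0],0],
])

```text
time_s: 18.9
eef_pos: [0.5142, -0.1255, 0.0762]
eef_rot: [-0.0, 0.687, 0.727, 0.001]
wrist_force: [3.3, 3.5, 5.4]
opening: 0.125
grasp_force: 59.5
```

```bash
python3 -c "
from h import *
st()"
```

```text
t 18.9 q6 -0.521 ytool 3.2 board mm [ 55.  -34.5  76.2] F board [2.2 4.3 5.4] Tz -0.0 grip 59.5 0.125
tool units per mm board y: [0.00236 0.00083] board x: [-0.00083  0.00236]
```

play_rows([
  [8,[-0.0019,-0.0007,0],0],
])

```text
time_s: 19.0
eef_pos: [0.514, -0.1263, 0.0762]
eef_rot: [-0.0, 0.687, 0.727, 0.001]
wrist_force: [3.4, 3.9, 6.2]
opening: 0.128
grasp_force: 59.4
```

```bash
python3 -c "
from h import *
st()"
```

```text
t 19.0 q6 -0.523 ytool 3.2 board mm [ 55.  -35.3  76.2] F board [2.2 4.7 6.2] Tz -0.05 grip 59.4 0.128
tool units per mm board y: [0.00236 0.00083] board x: [-0.00083  0.00236]
```

play_rows([
  [8,[-0.0019,-0.0007,0],0],
])

```text
time_s: 19.1
eef_pos: [0.5138, -0.1271, 0.0762]
eef_rot: [-0.0, 0.687, 0.727, 0.001]
wrist_force: [3.5, 3.5, 5.8]
opening: 0.126
grasp_force: 59.4
```

```bash
python3 -c "
from h import *
st()"
```

```text
t 19.1 q6 -0.525 ytool 3.2 board mm [ 55.  -36.2  76.2] F board [2.4 4.3 5.8] Tz 0.01 grip 59.4 0.126
tool units per mm board y: [0.00236 0.00083] board x: [-0.00083  0.00236]
```

play_rows([
  [8,[-0.0019,-0.0007,0],0],
])

```text
time_s: 19.2
eef_pos: [0.5136, -0.1277, 0.0762]
eef_rot: [-0.0, 0.687, 0.727, 0.001]
wrist_force: [3.5, 7.5, 5.4]
opening: 0.125
grasp_force: 59.5
```

```bash
python3 -c "
from h import *
st()"
```

```text
t 19.2 q6 -0.526 ytool 3.2 board mm [ 55.  -36.8  76.2] F board [1.2 8.2 5.4] Tz 0.05 grip 59.5 0.125
tool units per mm board y: [0.00236 0.00083] board x: [-0.00083  0.00236]
```

Contact: the force rose to 8.2 N, about 4 N of it on the clam. A further 0.3 mm, then I tighten to about 1.3 rad past the bite.

play_rows([
  [8,[-0.0008,-0.0003,0],0],
  [8,[-0.0008,-0.0003,0],0.25],
  [8,[-0.0008,-0.0003,0],0.25],
  [8,[-0.0008,-0.0003,0],0.25],
  [8,[-0.0008,-0.0003,0],0.25],
  [8,[-0.0008,-0.0003,0],0.25],
  [8,[-0.0008,-0.0003,0],0.25],
  [8,[-0.0008,-0.0003,0],0.25],
])

```text
time_s: 20.0
eef_pos: [0.5131, -0.1275, 0.0763]
eef_rot: [-0.001, 0.913, 0.408, 0.0]
wrist_force: [1.8, 6.7, 8.7]
opening: 0.124
grasp_force: 59.9
```

```bash
python3 -c "
from h import *
st()"
```

```text
t 20.0 q6 0.26 ytool -41.8 board mm [ 54.5 -36.8  76.3] F board [-0.2  7.   8.7] Tz -0.03 grip 59.9 0.124
tool units per mm board y: [ 0.00225 -0.00108] board x: [0.00108 0.00225]
```

play_rows([
  [8,[0,0,0],0.25],
  [8,[0,0,0],0.26],
  [8,[0,0,0],0.26],
  [8,[0,0,0],0.26],
  [8,[0,0,0],0.26],
  [8,[0,0,0],0.26],
  [8,[0,0,0],0.26],
  [8,[0,0,0],0.26],
])

```text
time_s: 20.8
eef_pos: [0.513, -0.1271, 0.0766]
eef_rot: [-0.002, 1.0, 0.012, -0.0]
wrist_force: [-0.2, 8.1, 12.0]
opening: 0.13
grasp_force: 60.4
```

```bash
python3 -c "
from h import *
st()"
```

```text
t 20.8 q6 1.076 ytool -88.6 board mm [ 54.3 -36.4  76.6] F board [-2.5  7.7 12. ] Tz -0.12 grip 60.4 0.13
tool units per mm board y: [ 0.00076 -0.00238] board x: [0.00238 0.00076]
```

play_rows([
  [8,[0.0015,-0.0048,0],0],
  [8,[0.0034,-0.0107,0],0],
  [8,[0.0034,-0.0107,0],0],
])

```text
time_s: 21.1
eef_pos: [0.5131, -0.1266, 0.0766]
eef_rot: [0.002, 1.0, 0.013, -0.002]
wrist_force: [-7.4, -8.5, 11.0]
opening: 0.132
grasp_force: 60.3
```

```bash
python3 -c "
from h import *
st()"
```

```text
t 21.1 q6 1.084 ytool -88.5 board mm [ 54.3 -35.9  76.6] F board [ -4.7 -10.2  11. ] Tz -0.0 grip 60.3 0.132
tool units per mm board y: [ 0.00076 -0.00238] board x: [0.00238 0.00076]
```

play_rows([
  [8,[0.0015,-0.0048,0],0],
  [8,[0.003,-0.0095,0],0],
  [8,[0.003,-0.0095,0],0],
])

```text
time_s: 21.4
eef_pos: [0.5133, -0.126, 0.0766]
eef_rot: [0.004, 1.0, 0.013, -0.003]
wrist_force: [-12.6, -22.0, 10.5]
opening: 0.127
grasp_force: 60.4
```

```bash
python3 -c "
from h import *
st()"
```

```text
t 21.4 q6 1.092 ytool -88.5 board mm [ 54.3 -35.2  76.6] F board [ -6.  -24.7  10.5] Tz -0.01 grip 60.4 0.127
tool units per mm board y: [ 0.00076 -0.00238] board x: [0.00238 0.00076]
```

play_rows([
  [8,[-0.0025,0.008,0],0],
  [8,[-0.005,0.0157,0],0],
  [8,[-0.005,0.0157,0],0],
  [8,[-0.005,0.0157,0],0],
])

```text
time_s: 21.8
eef_pos: [0.513, -0.1269, 0.0766]
eef_rot: [-0.0, 1.0, 0.012, -0.001]
wrist_force: [-2.3, 2.3, 12.9]
opening: 0.128
grasp_force: 61.0
```

```bash
python3 -c "
from h import *
st()"
```

```text
t 21.8 q6 1.079 ytool -88.6 board mm [ 54.3 -36.1  76.6] F board [-2.9  1.6 12.9] Tz -0.02 grip 61.0 0.128
tool units per mm board y: [ 0.00076 -0.00238] board x: [0.00238 0.00076]
```

The clamp held a 25 N tug and returned elastically. Releasing and rising.

play_rows([
  [25,[0,0,0],0],
  [60,[0,0,0],0],
  [85,[0,0,0],0],
  [85,[0,0,0],0],
  [85,[0,0,0],0],
  [85,[0,0,0],0],
  [85,[0,0,-0.1],0],
  [85,[0,0,-0.2],0],
  [85,[0,0,-0.3],0],
  [85,[0,0,-0.4],0],
])

```text
time_s: 22.8
eef_pos: [0.5134, -0.1271, 0.2377]
eef_rot: [-0.0, 1.0, 0.011, -0.0]
wrist_force: [0.7, -0.1, 0.0]
opening: 0.992
grasp_force: 0.0
```

play_rows([
  [85,[-0.1,0,0],0],
  [85,[-0.2,0,0],0],
  [85,[-0.2,0,0],0],
  [85,[-0.2,0,0],0],
])

```text
time_s: 23.2
eef_pos: [0.4334, -0.1291, 0.2365]
eef_rot: [0.0, 1.0, 0.01, 0.001]
wrist_force: [-0.8, -0.3, -1.0]
opening: 0.999
grasp_force: 0.0
```

Run:
```python
from h import *
st(); o=get_obs(); c=camera('wrist'); save(c,'w4.png'); W=pts(c,o)
for l in ["clam","clamp_knob"]:
    for k in masks_of(c,l)[:2]:
        w=W[k['mask']]; w=w[w[:,2]>(.026 if l=="clam" else .093)]
        if len(w)<20: continue
        (a,b),r,t=cv2.minAreaRect((w[:,:2]*1000).astype(np.float32)); d=np.array([a,b])/1000-B0; print(l,k['rect'],np.round([d@Bx,d@By],4),r,t)
```

```text
t 23.2 q6 0.997 ytool -88.8 board mm [-21.5 -60.5 236.5] F board [-0.7 -0.5 -1. ] Tz -0.02 grip 0.0 0.999
tool units per mm board y: [ 0.00075 -0.00239] board x: [0.00239 0.00075]
clam [350.4, 189.6, 62.9, 65.1] [-0.0247 -0.0951] (66.84528350830078, 67.87894439697266) 18.380207061767578
clamp_knob [318.3, 99.0, 43.2, 56.9] [ 0.055  -0.0357] (43.63673400878906, 11.025335311889648) 1.4083150625228882
```

View pics/w4.png

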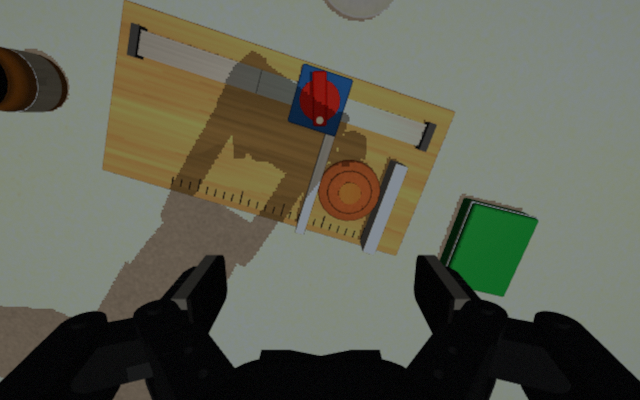

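The clam (350,190) sits between the jaw (315,185) and the stop (385,207). The carriage is at board y -35.7 mm, the knob stayed turned, the gripper is free, and the jar and slide box are undisturbed.

```bash
python3 -c "
from bench import *
print(hand_in())"
```

```text
the job is handed in; nothing more can be done
None
```

The job is handed in: the clam is snug between jaw and stop, with about 4 N on it at contact. The knob is tightened to about 1.3 rad past the bite and held a 25 N tug. The gripper is clear of everything, and the arm finished at 23 s of the 58 s allowed.

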